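# Tidy the vanity turntable

## Robot

A 6-joint arm with a two-finger parallel gripper is mounted at the origin on the work surface. World frame = base frame: x ahead of the robot, y to its left, z up, the work surface at z = 0. Lengths are in m, angles in rad, forces in N, time in s.
With the tool pointing down it reaches from about 0.225 to 0.875 m from the base axis. Payload 3.4 kg.
Tool frame: the origin (TCP) lies between the finger pads; the fingertips stand 11 mm ahead of it and the grasp point (between the pads) lies 8 mm behind it; z points along the fingers, y is the direction in which the jaws open and shut (so a half turn about z gives the same grasp; the last joint's range is limited). The gripper opens to 85 mm and grips with 20 to 120 N. Pads are 22 mm wide; open, the fingers measure 114 mm over their backs; the gripper's body (76 mm by 85 mm) begins 54 mm behind the grasp point. The pads swing forward as they close: fully open they stand 13 mm farther back than shut.
Start: joints at [-1.25, 0.276, 1.505, -0, 1.361, -0.121], TCP at [0.246, -0.52, 0.242] pointing down, gripper open.
Joint ranges: [-2.89, 2.89], [-0.75, 2.08], [0.22, 2.7], [-1.18, 4.32], [0.11, 2.71], [-2.7, 2.7]. Speed limits (rad/s): [2.57, 2.57, 3.14, 3.14, 3.14, 3.14].

## Interface

Orientations are given as a unit quaternion [w, x, y, z].
In Python, from rig import manip gives the robot as it stands. The module is installed in compiled form; this text tells all that it offers.
- The arm moves only by the tool move_arm, never from a script. Its argument "series" is a list that holds one entry, the list of rows, each a list of 7 numbers: the shift along the world's x, y, z in m, then the turn, a rotation vector about the world's x, y, z in rad, then the finger opening in m, from 0 to 0.0854. A call has 1 to 20 rows; each row shifts and turns the commanded pose from where the row before left it; what a row does not reach is not made up. A row lasts 1/12 s, in which the tool goes at most 41.7 mm and 7.16 degrees, less where a joint would pass 70% of its speed; a pose out of reach is approached as far as the arm can. A call with a gripper value outside its range is refused whole. The fingers move at their own pace and stop on an object; "newtons" is the grip in N (left out, the last holds). Time passes only in rows, so rows that do not move let the fingers close. It gives the time, the measured TCP pose, the force and the opening at its end, in the units of the state.
- manip.get_state(): the state, without advancing time (a new reading comes with each control period).
- manip.get_image(name): name is "scene" or "side" or "wrist"; returns a dict with "color" (480x640x3 uint8, red, green, blue), "fx", "fy", "cx", "cy" (pixels), "R" (3x3) and "t" (3): a world point X has camera coordinates R X + t; the wrist camera has in their place "tool_from_camera" (4x4, takes a point from camera to tool coordinates, whose origin is the TCP and whose axes are the flange's). Camera axes: x right, y down, z forward; pixel columns grow to the right and rows downward; lengths in m; the calibration is good to about 2 mm. A picture is of the moment at which its call begins: read the wrist's pose just before it. There is no depth.
- manip.sign_off(): hands the job in, once; it reports no verdict.
The state is a dict: "clock": time; "qpos": joint angles; "qd": joint speeds; "effort": joint torques, N m; "position": TCP position; "ee_rot": TCP orientation; "contact_force": force on the tool from outside, world axes, zero at the start; "moment": the same for the moment, N m; "width": finger opening in m.
Only numpy, scipy, OpenCV 4.12 (cv2) and the standard library are available. Lean on these libraries where they do the work, as an engineer would, in place of code of your own. Each camera call takes 0.05 s, during which the arm holds its last target.

## Task

Put my four things back on the white turntable, each in its own place: the brown bottle with the white screw cap upright in the small round well, the teal nasal spray upright in the square well, the clear cup upright in the wide round dish, and the nail file lying flat along the long trough. Set them down rather than dropping them, and leave my flatmate's look-alikes, the brown bottle with the black dropper and the teal bottle with the flat black cap, standing where they are.

Things in the scene. Friction and masses are not known exactly. Their poses are not given: they have to be found in the camera images.
- bottle: Brown glass bottle with a paper label and a WHITE screw cap, 92 mm tall: round body 38 mm across up to 60 mm, shoulder to a neck, cap 25 mm across from 74 to 92 mm. About 110 g. It stands upright on the table. Origin: centre of its underside; z up.
- nasal_spray: Teal nasal spray, 95 mm tall: round teal body 32 mm across up to 50 mm, a white plate of finger wings (26 by 44 mm, the long way along its own y) from 50 to 54 mm, then a slim teal nozzle cap 21 mm across from 54 to 95 mm, which is the part to take hold of. About 40 g. It stands upright on the table. Origin: centre of its underside; z up.
- cup: Clear, faintly blue acrylic cup with a pale blue rim, straight-sided, 56 mm across and 75 mm tall, wall 3 mm, empty. About 60 g. It stands mouth up on the table. Origin: centre of its underside; z up.
- nail_file: Nail file lying flat, 130 mm long: black handle 72 mm long, 14 mm wide and 10 mm thick, and a slimmer steel blade 9 mm wide and 3 mm thick. 35 g. Origin: under the middle of its whole length, at table level; x points along it to the blade's tip, so the handle runs from x = -65 to +7 mm and the blade on to +65 mm, raised 3.5 mm off the table; z up. It balances at about x = -17 mm.
- round_well: Place of the brown bottle: the small round well, a white collar 56 mm across inside with a wall 3 mm thick and 20 mm high above its grey-padded floor. It is moulded on the white turntable's round tray (270 mm across, 16 mm high, with a rim up to 24 mm; it turns freely on its upright spindle with a little friction, so a push can turn it). Origin: centre of the well's floor, 19 mm above the table; x points outward from the spindle, 73 mm away; z up.
- square_well: Place of the nasal spray: the square white well, 48 by 48 mm inside, wall 3 mm thick and 20 mm high above its floor with a grey pad, on the same tray. Origin: centre of the well's floor, 19 mm above the table; x points outward from the spindle, 73 mm away, and is square to two of its walls; z up.
- cup_dish: Place of the cup: the wide round white dish, 76 mm across inside with a lip 3 mm thick and 10 mm high above its floor with a grey pad, on the same tray. Origin: centre of the dish's floor, 19 mm above the table; x points outward from the spindle, 80 mm away; z up.
- file_trough: Place of the nail file: the long white trough, 160 by 30 mm inside with a grey pad on its floor, on the same tray. Its walls, 3 mm thick and 12 mm high above its floor, close the two ends and run 35 mm along each side from the ends; the middle 95 mm of both sides is open down to the floor, so that fingers can reach the file. The file may point either way. Origin: centre of the trough's floor, 19 mm above the table; x points along it, y towards the spindle, 74 mm away; z up.
- dropper_bottle: Look-alike to leave alone: the same brown bottle (38 mm across), but with a BLACK collar and black rubber dropper bulb, 112 mm tall. It stands upright on the table. Origin: centre of its underside; z up.
- fliptop_bottle: Look-alike to leave alone: a teal bottle 32 mm across with a broad flat BLACK flip cap 31 mm across, 86 mm tall, with no nozzle and no wings. It stands upright on the table. Origin: centre of its underside; z up.

How it is judged:
By the outcome, as a careful person would: the job done as asked, in the order asked, and still so for the second after the job is handed in, with the robot touching nothing.
It also fails if it takes over 102 s, if anything falls off the work surface, if the arm or the gripper's body presses on something with over 40 N, if the wrist force passes 120 N, or if a joint passes its speed limit or range.

## Working session

There is one attempt and no reset: what is moved stays moved. The work goes in short steps, Python scripts to look and compute and a tool call to move; the robot and the scene stay as the last step left them, time stands still between calls to the robot, and variables do not carry over. Pictures are saved under pics/ and viewed, and the job is handed in when it is done.

Besides the shell and the picture viewer there is one more tool, called as name([rows], argument=value, ...), one row to a line, values as JSON. move_arm: Moves the arm, as the interface text tells. Its arguments: {"type":"object","properties":{"series":{"type":"array"},"newtons":{"type":"number"}},"required":["series"]}

```bash
mkdir -p pics; python3 - <<'E'
from rig import manip
import cv2,numpy as np
print(manip.get_state())
for n in ["scene","side","wrist"]:
    d=manip.get_image(n); cv2.imwrite(f"pics/{n}0.png",d["color"][:,:,::-1])
    print(n,{k:(np.round(v,4).tolist() if not np.isscalar(v) else v) for k,v in d.items() if k!="color"})
E
```

```text
{'clock': 0.0, 'qpos': array([-1.25001538e+00,  2.76586783e-01,  1.50612902e+00,  6.76260851e-06,
        1.36070582e+00, -1.20989628e-01]), 'qd': array([ 2.02078093e-05, -3.10334353e-04, -1.66483418e-03, -1.31157996e-03,
        5.14266997e-04, -7.84836632e-04]), 'effort': array([ 2.54987481e-05, -4.16773224e+01, -2.45806056e+01, -3.31111260e-04,
        1.09873610e-02, -2.59660470e-05]), 'position': array([ 0.24567682, -0.51930968,  0.24144602]), 'ee_rot': array([-9.10254520e-04,  9.75703618e-01,  2.19092704e-01, -8.79112803e-05]), 'contact_force': array([-0.0931333 ,  0.22211928, -0.43824177]), 'moment': array([0.01303563, 0.00797909, 0.02336262]), 'width': 0.08556949937843968}
scene {'fx': 457.0844526291442, 'fy': 457.0844526291442, 'cx': 323.87332587162064, 'cy': 239.7122841713489, 'R': [[0.6134, 0.7897, 0.0063], [0.5947, -0.4566, -0.6617], [-0.5197, 0.4096, -0.7497]], 't': [-0.3162, -0.2702, 1.1767]}
side {'fx': 553.9651081418228, 'fy': 553.9651081418228, 'cx': 321.24970858303885, 'cy': 240.86052532984718, 'R': [[-0.9891, -0.1467, 0.0085], [-0.1128, 0.7205, -0.6842], [0.0942, -0.6778, -0.7292]], 't': [0.5183, 0.0903, 1.0856]}
wrist {'fx': 332.9393844896073, 'fy': 332.9393844896073, 'cx': 320.31979206669206, 'cy': 235.7307138731341, 'tool_from_camera': [[0.0002, -0.9478, -0.3188, 0.0832], [1.0, 0.0002, -0.0001, 0.0003], [0.0002, -0.3188, 0.9478, -0.1327], [0.0, 0.0, 0.0, 1.0]]}
```

View pics/scene0.png

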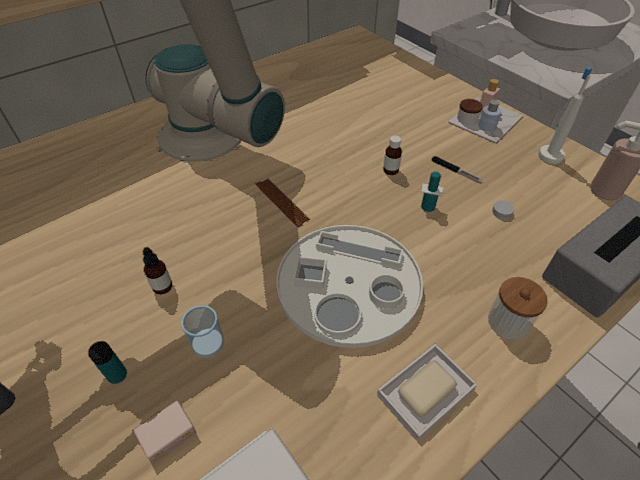

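View pics/side0.png

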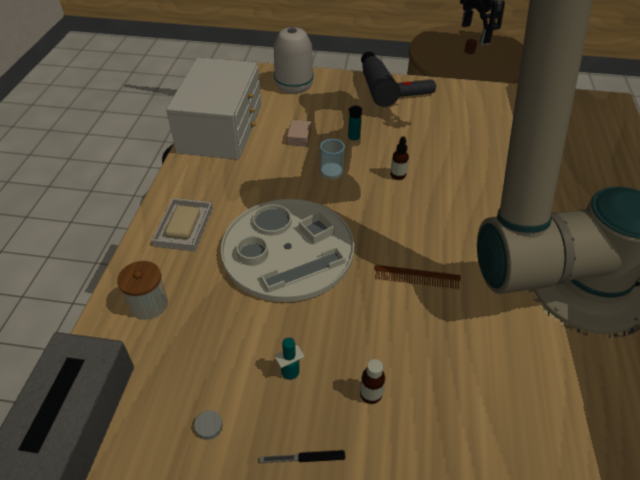

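View pics/wrist0.png

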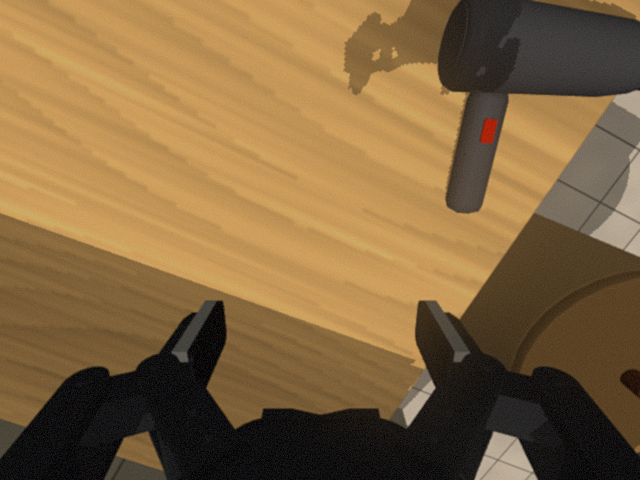

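Scene: bottle with the white cap at (393,155), spray (431,193), cup (203,330), file (455,169), tray centre at about (349,281). I'll zoom in to measure.

```bash
python3 - <<'E'
import cv2
s=cv2.imread("pics/scene0.png"); d=cv2.imread("pics/side0.png")
def crop(im,x,y,w,h,k,n):
    cv2.imwrite(n,cv2.resize(im[y:y+h,x:x+w],None,fx=k,fy=k,interpolation=cv2.INTER_CUBIC))
crop(s,360,120,130,100,6,"pics/sA.png")
crop(s,265,215,170,135,4.5,"pics/sB.png")
crop(d,200,190,170,120,4.5,"pics/dB.png")
crop(d,250,330,150,140,4,"pics/dA.png")
E
```

```text
(no output)
```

View pics/sA.png

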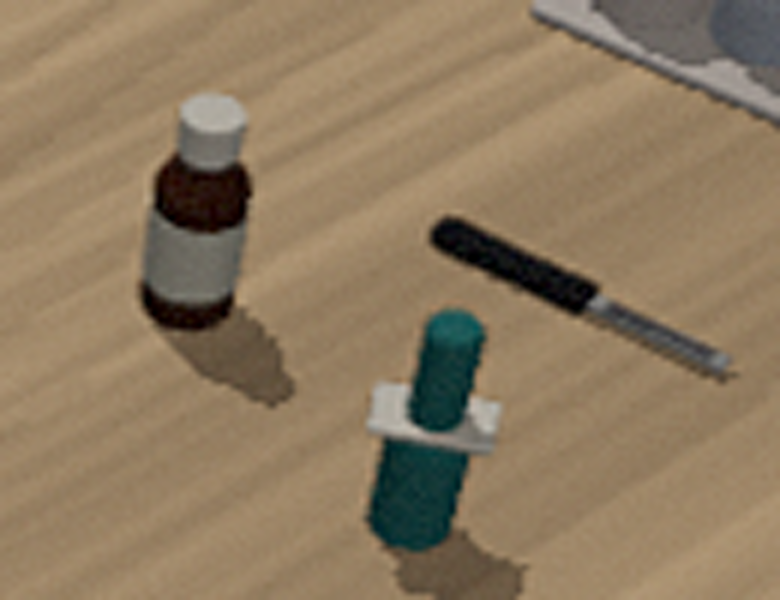

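View pics/sB.png

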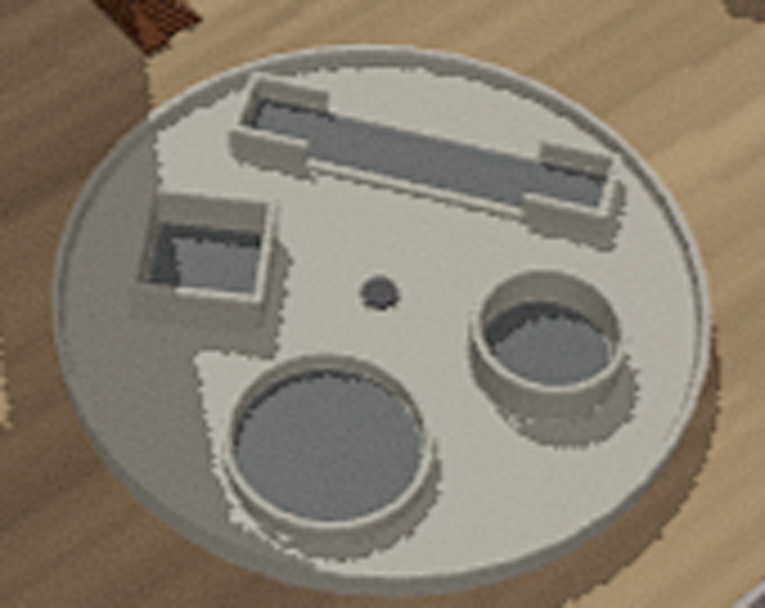

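View pics/dB.png

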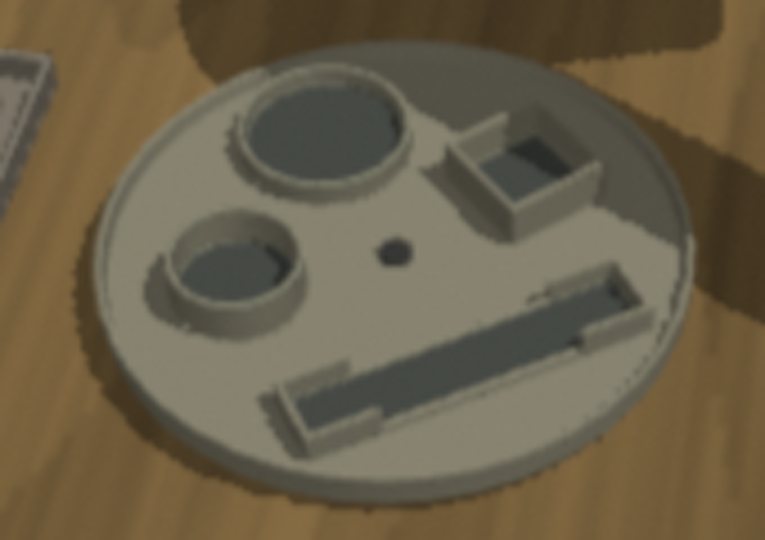

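View pics/dA.png

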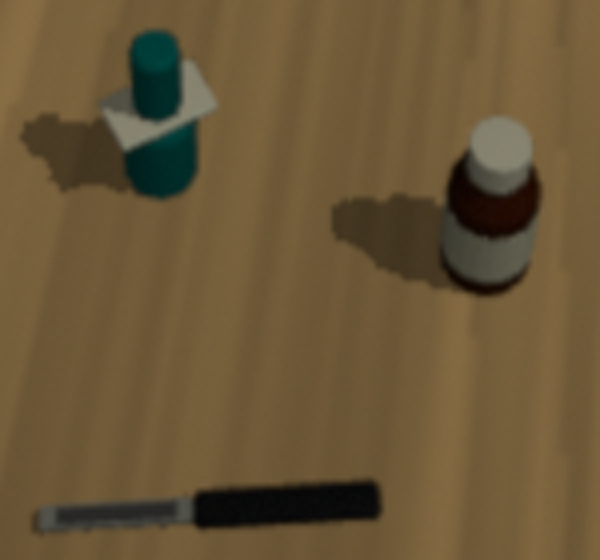

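```bash
cat > h.py <<'E'
import numpy as np,cv2
CAM={'scene':dict(f=457.08445,cx=323.87333,cy=239.71228),'side':dict(f=553.9651,cx=321.24971,cy=240.86053)}
def setup():
    from rig import manip
    for n in CAM:
        d=manip.get_image(n); CAM[n].update(R=np.array(d['R']),t=np.array(d['t']),img=d['color'][:,:,::-1].copy())
    return CAM
def bp(n,u,v,z):
    c=CAM[n]; d=c['R'].T@np.array([(u-c['cx'])/c['f'],(v-c['cy'])/c['f'],1]); o=-c['R'].T@c['t']
    return (o+d*(z-o[2])/d[2])
def pj(n,X):
    c=CAM[n]; X=np.atleast_2d(X)@c['R'].T+c['t']
    return np.c_[X[:,0]/X[:,2]*c['f']+c['cx'],X[:,1]/X[:,2]*c['f']+c['cy']]
E
python3 - <<'E'
from h import *
setup()
np.set_printoptions(precision=4,suppress=True)
A=lambda x,y:(x/6+360,y/6+120)
B=lambda x,y:(x/4.5+265,y/4.5+215)
D=lambda x,y:(x/4.5+200,y/4.5+190)
E=lambda x,y:(x/4+250,y/4+330)
def two(name,s,d,z):
    print(name, bp('scene',*s,z)[:2] if s else '', bp('side',*d,z)[:2] if d else '')
two('bottle',A(213,106),E(501,140),.092)
two('spray',A(455,327),E(156,48),.095)
for s,d in [((377,383),(125,150)),((500,403),(193,60)),((432,418),(0,0)),((0,0),(98,102)),((0,0),(217,102))]: two('wing',A(*s),E(*d),.054)
two('file handle end',A(436,228),E(379,500),.005)
two('file junction',A(598,298),E(195,508),.005)
two('file tip',A(730,368),E(38,518),.005)
two('hub',B(380,290),D(396,250),.018)
two('round',B(546,330),D(235,258),.039)
two('dish',B(330,443),D(325,130),.029)
for s,d in zip([(158,195),(278,200),(267,303)],[(602,165),(515,210),(450,152)]):two('sq',B(*s),D(*d),.039)
for s,d in zip([(255,75),(617,160),(608,218),(232,132)],[(652,305),(310,432),(280,388),(610,265)]):two('tr',B(*s),D(*d),.031)
cv2.imwrite('pics/cup_s.png',cv2.resize(CAM['scene']['img'][295:365,165:245],None,fx=8,fy=8,interpolation=2))
cv2.imwrite('pics/cup_d.png',cv2.resize(CAM['side']['img'][130:190,300:370],None,fx=8,fy=8,interpolation=2))
E
```

```text
bottle [0.3983 0.2927] [0.397  0.2912]
spray [0.542  0.2682] [0.5363 0.2723]
wing [0.5176 0.2654] [0.546 0.296]
wing [0.5515 0.2923] [0.5263 0.25  ]
wing [0.5423 0.2674] [0.6129 0.2331]
wing [0.257  0.3135] [0.5614 0.2758]
wing [0.257  0.3135] [0.513  0.2683]
file handle end [0.4324 0.3995] [0.4279 0.4022]
file junction [0.5018 0.4182] [0.4971 0.4158]
file tip [0.5606 0.4266] [0.5556 0.4286]
hub [ 0.5967 -0.0029] [ 0.593  -0.0022]
round [0.663  0.0258] [0.6577 0.0324]
dish [ 0.6467 -0.0705] [ 0.6379 -0.0622]
sq [ 0.5138 -0.0555] [ 0.5057 -0.0497]
sq [ 0.5464 -0.0175] [ 0.5405 -0.0155]
sq [ 0.5854 -0.0536] [ 0.5757 -0.0472]
tr [0.479  0.0225] [0.4736 0.0244]
tr [0.6127 0.1155] [0.6064 0.1167]
tr [0.6332 0.0902] [0.624  0.0954]
tr [ 0.4994 -0.0059] [0.4948 0.0038]
```

View pics/cup_s.png

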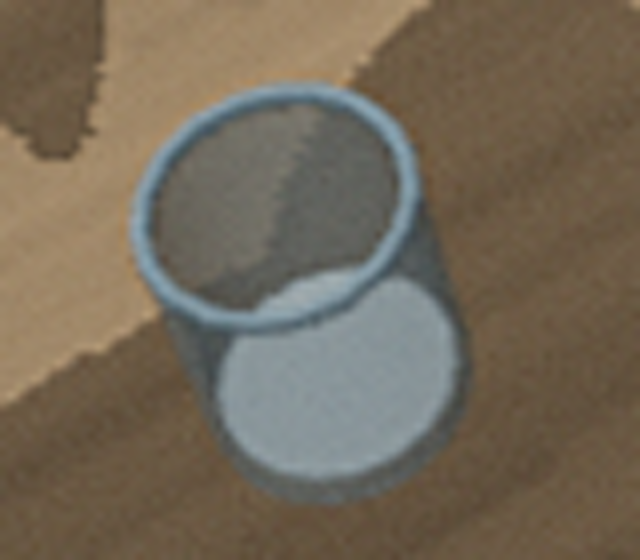

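View pics/cup_d.png

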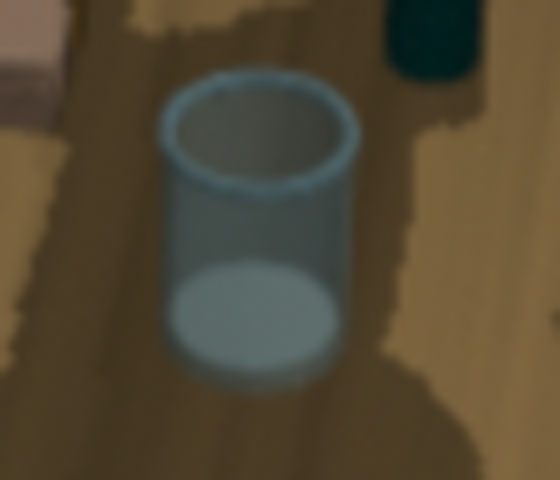

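move_arm([
  [[0.0076,0.0405,0,0,0,0,0.085],[0.0076,0.0405,0,0,0,0,0.085],[0.0076,0.0405,0,0,0,0,0.085],[0.0076,0.0405,0,0,0,0,0.085],[0.0076,0.0405,0,0,0,0,0.085],[0.0076,0.0405,0,0,0,0,0.085],[0.0076,0.0405,0,0,0,0,0.085],[0.0076,0.0405,0,0,0,0,0.085],[0.0076,0.0405,0,0,0,0,0.085],[0.0076,0.0405,0,0,0,0,0.085],[0.0076,0.0405,0,0,0,0,0.085],[0.0076,0.0405,0,0,0,0,0.085],[0.0076,0.0405,0,0,0,0,0.085],[0.0076,0.0405,0,0,0,0,0.085],[0.0076,0.0405,0,0,0,0,0.085],[0.0076,0.0405,0,0,0,0,0.085],[0.0076,0.0405,0,0,0,0,0.085],[0.0076,0.0405,0,0,0,0,0.085],[0.0076,0.0405,0,0,0,0,0.085],[0.0076,0.0405,0,0,0,0,0.085]],
], newtons=40)

```text
clock: 1.92
position: [0.3975, 0.2924, 0.2424]
ee_rot: [0.0, 0.976, 0.22, 0.0]
contact_force: [1.3, 0.3, 0.5]
width: 0.085
```

```bash
cat >> h.py <<'E'
from scipy.spatial.transform import Rotation as Ro
def wrist(name=None):
    from rig import manip
    s=manip.get_state(); d=manip.get_image('wrist')
    T=np.eye(4); T[:3,:3]=Ro.from_quat(np.roll(s['ee_rot'],-1)).as_matrix(); T[:3,3]=s['position']
    M=np.linalg.inv(T@np.array(d['tool_from_camera']))
    CAM['wrist']=dict(f=d['fx'],cx=d['cx'],cy=d['cy'],R=M[:3,:3],t=M[:3,3],img=d['color'][:,:,::-1].copy())
    if name: cv2.imwrite(name,CAM['wrist']['img']); np.save(name[:-4]+'.npy',M)
    return s
def loadw(name):
    M=np.load(name[:-4]+'.npy'); CAM['wrist']=dict(f=332.93938,cx=320.31979,cy=235.73071,R=M[:3,:3],t=M[:3,3],img=cv2.imread(name))
def st():
    from rig import manip
    s=manip.get_state(); R=Ro.from_quat(np.roll(s['ee_rot'],-1)).as_matrix()
    print('t',s['clock'],'p',np.round(s['position'],4),'yawx',np.degrees(np.arctan2(R[1,0],R[0,0])),'zax',np.round(R[:,2],3),'q',np.round(s['qpos'],2),'F',np.round(s['contact_force'],1),'w',s['width'])
E
python3 - <<'E'
from h import *
st(); wrist('pics/w1.png')
for n,X in [('bottletop',[.3977,.292,.092]),('spraytop',[.539,.270,.095])]: print(n,pj('wrist',X))
setup()
print('cup',bp('scene',199.4,320.6,.074),bp('side',332.5,146.4,.074))
print('dropper base',bp('scene',163,287,.01),'flip',bp('scene',102,352,.086),bp('side',355,112,.086))
E
```

```text
t 1.9167 p [0.3975 0.2924 0.2424] yawx 25.370681492908727 zax [ 0. -0. -1.] q [ 0.49  0.15  1.67 -0.    1.32  1.62] F [1.3 0.3 0.5] w 0.0850300438344072
bottletop [[320.52311697 222.97933973]]
spraytop [[425.87064589  75.46732879]]Traceback (most recent call last):
  File "<stdin>", line 4, in <module>
  File "h.py", line 6, in setup
    d=manip.get_image(n); CAM[n].update(R=np.array(d['R']),t=np.array(d['t']),img=d['color'][:,:,::-1].copy())
                                                   ~^^^^^
KeyError: 'R'
```

View pics/w1.png

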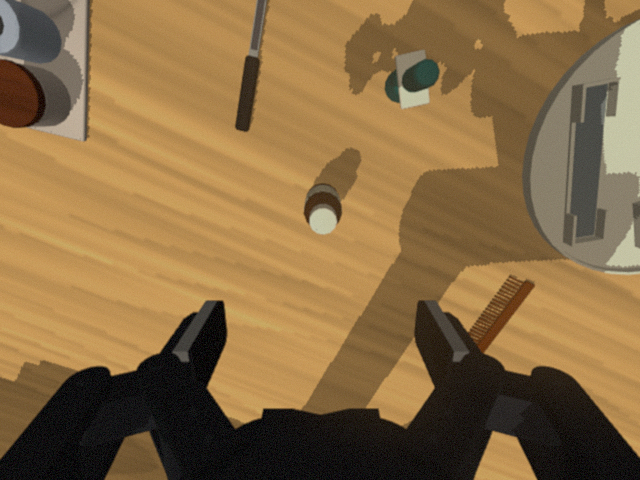

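Wrist view: white cap at (322.5,220), spray nozzle top near (428,72), file handle end (243,128). These match predictions within 3 px.

```bash
sed -i 's/for n in CAM:/for n in ("scene","side"):/' h.py; python3 - <<'E'
from h import *
np.set_printoptions(precision=4,suppress=True)
setup(); loadw('pics/w1.png')
print('cap',bp('wrist',322.5,220,.092),'spray',bp('wrist',428,72,.095),'file',bp('wrist',243.5,129,.007),bp('wrist',251,58,.007))
print('cup',bp('scene',199.4,320.6,.074),bp('side',332.5,146.4,.074))
print('dropper base',bp('scene',163,287,.01),'flip',bp('scene',102,352,.086),bp('side',355,112,.086))
E
```

```text
cap [0.4009 0.2916 0.092 ] spray [0.5418 0.2698 0.095 ] file [0.4335 0.3987 0.007 ] [0.4992 0.4162 0.007 ]
cup [ 0.5434 -0.273   0.074 ] [ 0.5387 -0.2703  0.074 ]
dropper base [ 0.3948 -0.2841  0.01  ] flip [ 0.5118 -0.4138  0.086 ] [ 0.5012 -0.3978  0.086 ]
```

move_arm([
  [[0.0025,-0.0007,-0.03,0,0,0,0.06],[0,0,-0.035,0,0,0,0.06],[0,0,-0.035,0,0,0,0.06],[0,0,-0.035,0,0,0,0.06],[0,0,-0.02,0,0,0,0.06],[0,0,-0.013,0,0,0,0.06],[0,0,0,0,0,0,0.02],[0,0,0,0,0,0,0.02],[0,0,0,0,0,0,0.02],[0,0,0,0,0,0,0.02],[0,0,0,0,0,0,0.02]],
], newtons=40)

```text
clock: 3.13
position: [0.4014, 0.2903, 0.0767]
ee_rot: [-0.001, 0.976, 0.218, 0.002]
contact_force: [-3.1, 2.4, 6.5]
width: 0.0244
```

move_arm([
  [[0,0,0.005,0,0,0,0.02],[0,0,0.02,0,0,0,0.02],[0,0,0.03,0,0,0,0.02],[0,0,0.03,0,0,0,0.02],[0,0,0.015,0,0,0,0.02],[0,0,0,0,0,0,0.02]],
])

```text
clock: 3.63
position: [0.403, 0.2904, 0.1789]
ee_rot: [-0.001, 0.976, 0.219, 0.005]
contact_force: [0.3, -0.0, -2.0]
width: 0.024
```

```bash
python3 - <<'E'
from h import *
st(); wrist('pics/w2.png')
setup(); cv2.imwrite('pics/s2.png',CAM['scene']['img']); cv2.imwrite('pics/d2.png',CAM['side']['img'])
a=cv2.resize(CAM['side']['img'][270:420,300:440],None,fx=3,fy=3); b=CAM['wrist']['img'][:450]; cv2.imwrite('pics/c2.png',cv2.resize(np.hstack([a,b]),None,fx=.74,fy=.74))
E
```

```text
t 3.6333 p [0.403  0.2904 0.1789] yawx 25.320065381592553 zax [ 0.009  0.004 -1.   ] q [ 0.48  0.2   1.78 -0.    1.16  1.61] F [ 0.3 -0.  -2. ] w 0.023994558072474196
```

View pics/c2.png

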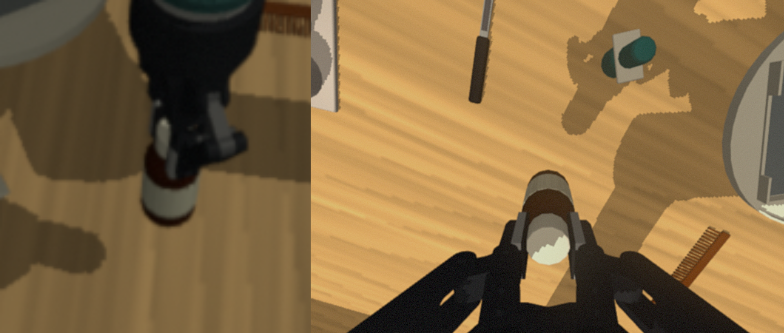

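move_arm([
  [[0.01,-0.01,0.02,0,0,0,0.02],[0.025,-0.025,0.01,0,0,0,0.02],[0.025,-0.025,0,0,0,0,0.02],[0.025,-0.025,0,0,0,0,0.02],[0.025,-0.025,0,0,0,0,0.02],[0.025,-0.025,0,0,0,0,0.02],[0.025,-0.025,0,0,0,0,0.02],[0.025,-0.025,0,0,0,0,0.02],[0.025,-0.025,0,0,0,0,0.02],[0.025,-0.025,0,0,0,0,0.02],[0.015,-0.018,0,0,0,0,0.02],[0.008,-0.008,0,0,0,0,0.02],[0,0,0,0,0,0,0.02],[0,0,0,0,0,0,0.02]],
])

```text
clock: 4.95
position: [0.6571, 0.029, 0.2026]
ee_rot: [-0.001, 0.976, 0.219, -0.002]
contact_force: [-0.6, 0.0, -1.8]
width: 0.0241
```

```bash
python3 - <<'E'
from h import *
st(); wrist('pics/w3.png')
E
```

```text
t 4.95 p [0.6571 0.029  0.2026] yawx 25.274752422226257 zax [-0.004  0.001 -1.   ] q [-0.06  0.42  1.38  0.    1.35  1.07] F [-0.6  0.  -1.8] w 0.024062135222125632
```

View pics/w3.png

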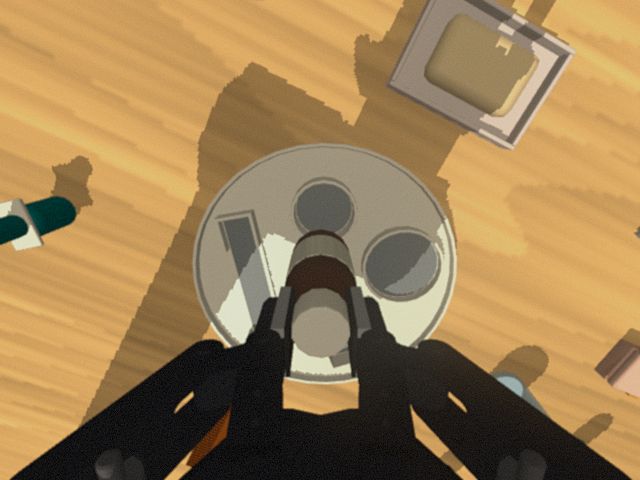

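```bash
python3 - <<'E'
from h import *
np.set_printoptions(precision=4,suppress=True)
loadw('pics/w3.png')
im=cv2.resize(CAM['wrist']['img'][140:300,190:460],None,fx=2.9,fy=2.9,interpolation=2); cv2.imwrite('pics/w3c.png',im)
# overlay predicted
hub=np.array([.595,-.0025])
def circ(c,r,z):
    a=np.linspace(0,2*np.pi,90); return np.c_[c[0]+r*np.cos(a),c[1]+r*np.sin(a),0*a+z]
o=CAM['wrist']['img'].copy()
def dr(P,col): cv2.polylines(o,[np.int32(np.round(pj('wrist',P)*16))],True,col,1,cv2.LINE_AA,4)
dr(circ(hub,.135,.024),(0,0,255))
for a,d,r,z in [(25.7,.073,.028,.039),(-53.4,.08,.038,.029)]:
    c=hub+d*np.array([np.cos(np.radians(a)),np.sin(np.radians(a))]); dr(circ(c,r,z),(0,255,0)); dr(circ(c,r,.019),(255,0,0))
cv2.imwrite('pics/w3o.png',cv2.resize(o[140:400,180:470],None,fx=2.7,fy=2.3,interpolation=2))
E
```

```text
(no output)
```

View pics/w3o.png

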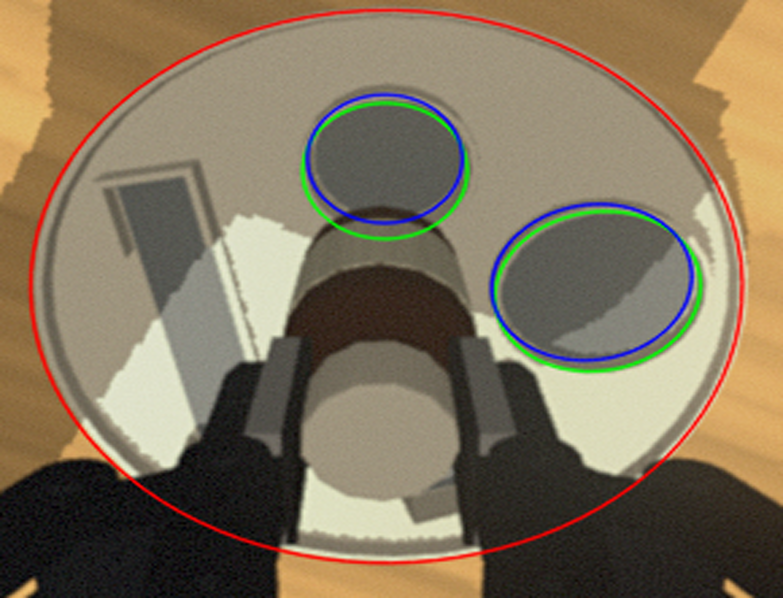

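move_arm([
  [[0.002,0,-0.02,0,0,0,0.02],[0,0,-0.03,0,0,0,0.02],[0,0,-0.025,0,0,0,0.02],[0,0,-0.015,0,0,0,0.02],[0,0,-0.004,0,0,0,0.02],[0,0,0,0,0,0,0.02],[0,0,0,0,0,0,0.02]],
])

```text
clock: 5.58
position: [0.6603, 0.0295, 0.1114]
ee_rot: [0.0, 0.976, 0.22, 0.001]
contact_force: [0.2, -0.0, 0.2]
width: 0.0239
```

move_arm([
  [[0.0005,0,-0.006,0,0,0,0.02],[0,0,-0.004,0,0,0,0.02],[0,0,-0.002,0,0,0,0.02],[0,0,0,0,0,0,0.02],[0,0,0,0,0,0,0.02]],
])

```text
clock: 6.0
position: [0.6608, 0.0284, 0.0984]
ee_rot: [0.0, 0.976, 0.219, 0.0]
contact_force: [0.4, -0.3, -0.9]
width: 0.024
```

```bash
python3 - <<'E'
from h import *
st()
setup(); a=cv2.resize(CAM['side']['img'][150:310,200:370],None,fx=2.3,fy=3); b=cv2.resize(CAM['scene']['img'][190:350,265:435],None,fx=2.3,fy=3)
cv2.imwrite('pics/c4.png',np.hstack([a,b]))
E
```

```text
t 6.0 p [0.6608 0.0284 0.0984] yawx 25.30594441316177 zax [ 0. -0. -1.] q [-0.06  0.5   1.51 -0.    1.12  1.07] F [ 0.4 -0.3 -0.9] w 0.02395670137968209
```

View pics/c4.png

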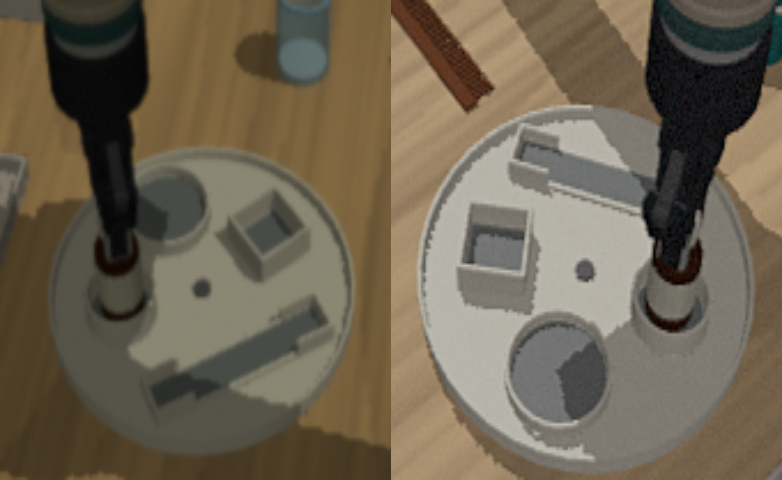

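move_arm([
  [[0,0,-0.001,0,0,0,0.02],[0,0,-0.001,0,0,0,0.02],[0,0,-0.0007,0,0,0,0.02],[0,0,0,0,0,0,0.02]],
])

```text
clock: 6.43
position: [0.661, 0.0284, 0.0962]
ee_rot: [0.0, 0.976, 0.219, 0.0]
contact_force: [-0.7, 0.5, 2.7]
width: 0.0237
```

move_arm([
  [[0,0,-0.0005,0,0,0,0.02],[0,0,0,0,0,0,0.02]],
])

```text
clock: 6.6
position: [0.6611, 0.0284, 0.0961]
ee_rot: [0.0, 0.976, 0.219, 0.0]
contact_force: [-0.5, -1.4, 5.9]
width: 0.0238
```

move_arm([
  [[0,0,0,0,0,0,0.028],[0,0,0,0,0,0,0.034],[0,0,0,0,0,0,0.045],[0,0,0,0,0,0,0.055],[0,0,0.01,0,0,0,0.06],[0,0,0.03,0,0,0,0.06],[0,0,0.035,0,0,0,0.06],[0,0,0.035,0,0,0,0.06]],
])

```text
clock: 7.27
position: [0.6604, 0.0285, 0.2062]
ee_rot: [-0.0, 0.976, 0.219, -0.001]
contact_force: [1.1, -0.7, -0.2]
width: 0.0603
```

```bash
python3 - <<'E'
from h import *
st()
setup(); a=cv2.resize(CAM['side']['img'][150:310,200:370],None,fx=2.3,fy=3); b=cv2.resize(CAM['scene']['img'][190:350,265:435],None,fx=2.3,fy=3)
cv2.imwrite('pics/c5.png',np.hstack([a,b]))
E
```

```text
t 7.2667 p [0.6604 0.0285 0.2062] yawx 25.312209313749786 zax [-0.002  0.    -1.   ] q [-0.06  0.43  1.36 -0.    1.35  1.07] F [ 1.1 -0.7 -0.2] w 0.06028973357853524
```

View pics/c5.png

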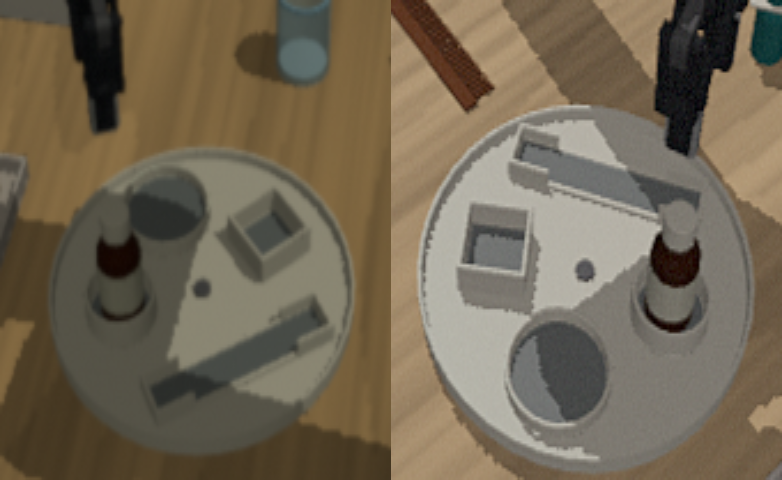

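The bottle stands in the round well. Next is the spray.

move_arm([
  [[-0.01,0.02,0.02,0,0,0,0.06],[-0.017,0.0345,0,0,0,0,0.06],[-0.017,0.0345,0,0,0,0,0.06],[-0.017,0.0345,0,0,0,0,0.06],[-0.017,0.0345,0,0,0,0,0.06],[-0.017,0.0345,0,0,0,0,0.06],[-0.017,0.0345,0,0,0,0,0.06],[-0.008,0.0145,0,0,0,0,0.06],[0,0,0,0,0,0,0.06]],
])

```text
clock: 8.12
position: [0.5383, 0.2736, 0.2253]
ee_rot: [-0.001, 0.975, 0.221, -0.0]
contact_force: [0.3, -0.8, -0.6]
width: 0.0598
```

```bash
python3 - <<'E'
from h import *
st(); wrist('pics/w6.png'); print(pj('wrist',[.541,.27,.095]))
E
```

```text
t 8.1167 p [0.5383 0.2736 0.2253] yawx 25.58116657825132 zax [-0.001  0.002 -1.   ] q [0.35 0.33 1.47 0.   1.34 1.48] F [ 0.3 -0.8 -0.6] w 0.059841628252457826
[[325.68357775 228.67653229]]
```

View pics/w6.png

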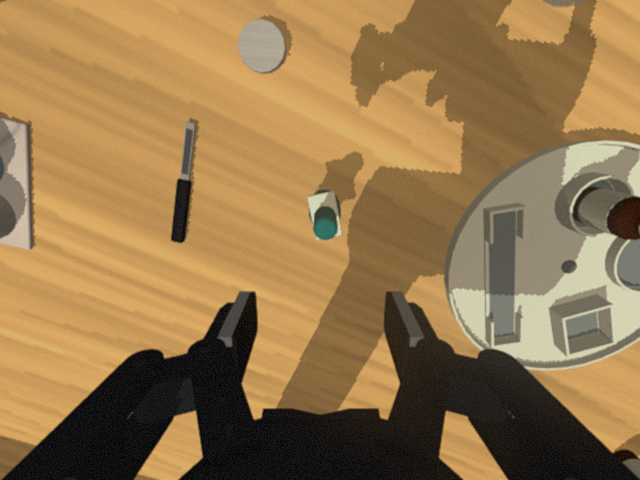

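move_arm([
  [[0.0015,0.001,-0.03,0,0,0,0.05],[0,0,-0.035,0,0,0,0.05],[0,0,-0.035,0,0,0,0.05],[0,0,-0.025,0,0,0,0.05],[0,0,-0.015,0,0,0,0.05],[0,0,-0.01,0,0,0,0.05],[0,0,0,0,0,0,0.05]],
])

```text
clock: 8.75
position: [0.5417, 0.2693, 0.0728]
ee_rot: [0.001, 0.976, 0.218, -0.002]
contact_force: [0.9, -0.5, 0.5]
width: 0.0498
```

```bash
python3 - <<'E'
from h import *
st(); wrist('pics/w7.png'); print(pj('wrist',[.542,.271,.095]))
cv2.imwrite('pics/w7c.png',CAM['wrist']['img'][180:440,160:480])
E
```

```text
t 8.75 p [0.5417 0.2693 0.0728] yawx 25.237435601961913 zax [-0.004 -0.002 -1.   ] q [ 0.35  0.46  1.67 -0.    1.01  1.48] F [ 0.9 -0.5  0.5] w 0.049803205698878285
[[316.07390445 344.53399415]]
```

View pics/w7c.png

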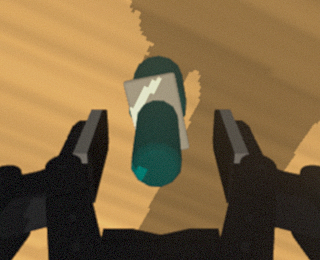

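move_arm([
  [[0,0,0,0,0,0,0.035],[0,0,0,0,0,0,0.015],[0,0,0,0,0,0,0.015],[0,0,0,0,0,0,0.015],[0,0,0,0,0,0,0.015],[0,0,0,0,0,0,0.015]],
], newtons=35)

```text
clock: 9.3
position: [0.5436, 0.2712, 0.0767]
ee_rot: [0.0, 0.976, 0.219, 0.002]
contact_force: [0.0, -0.9, 6.9]
width: 0.0197
```

move_arm([
  [[0,0,0.005,0,0,0,0.015],[0,0,0.02,0,0,0,0.015],[0,0,0.035,0,0,0,0.015],[0,-0.01,0.035,0,0,0,0.015],[0,-0.025,0.025,0,0,0,0.015],[0,-0.038,0,0,0,0,0.015],[0,-0.038,0,0,0,0,0.015],[0,-0.038,0,0,0,0,0.015],[0,-0.038,0,0,0,0,0.015],[0,-0.038,0,0,0,0,0.015],[0,-0.038,0,0,0,0,0.015],[0,-0.035,0,0,0,0,0.015],[0,-0.018,0,0,0,0,0.015],[0,-0.008,0,0,0,0,0.015],[0,0,0,0,0,0,0.015],[0,0,0,0,0,0,0.015]],
])

```text
clock: 10.63
position: [0.5421, -0.0522, 0.195]
ee_rot: [-0.001, 0.976, 0.219, -0.0]
contact_force: [0.0, 0.0, -1.3]
width: 0.0197
```

```bash
python3 - <<'E'
from h import *
st(); wrist('pics/w8.png')
hub=np.array([.595,-.0025])
o=CAM['wrist']['img'].copy()
def circ(c,r,z):
    a=np.linspace(0,2*np.pi,90); return np.c_[c[0]+r*np.cos(a),c[1]+r*np.sin(a),0*a+z]
def dr(P,col): cv2.polylines(o,[np.int32(np.round(pj('wrist',P)*16))],True,col,1,cv2.LINE_AA,4)
def sq(c,ang,l,w,z):
    a=np.radians(ang);R=np.array([[np.cos(a),-np.sin(a)],[np.sin(a),np.cos(a)]])
    P=np.array([[1,1],[1,-1],[-1,-1],[-1,1]])*[l/2,w/2]@R.T+c; return np.c_[P,np.full(4,z)]
dr(circ(hub,.135,.024),(0,0,255))
for a,d,r,z in [(25.7,.073,.028,.039),(-53.4,.08,.038,.029)]:
    c=hub+d*np.array([np.cos(np.radians(a)),np.sin(np.radians(a))]); dr(circ(c,r,z),(0,255,0))
a=np.radians(-135); c=hub+.073*np.array([np.cos(a),np.sin(a)]); print(c); dr(sq(c,-135,.048,.048,.039),(0,255,0)); dr(sq(c,-135,.048,.048,.019),(255,0,0))
a=np.radians(125); c=hub+.074*np.array([np.cos(a),np.sin(a)]); print(c);dr(sq(c,35,.16,.03,.031),(0,255,0)); dr(sq(c,35,.16,.03,.019),(255,0,0))
cv2.imwrite('pics/w8o.png',o)
setup(); a=cv2.resize(CAM['side']['img'][130:310,200:370],None,fx=2.3,fy=3); b=cv2.resize(CAM['scene']['img'][170:350,265:435],None,fx=2.3,fy=3)
cv2.imwrite('pics/c8.png',np.hstack([a,b]))
E
```

```text
t 10.6333 p [ 0.5421 -0.0522  0.195 ] yawx 25.27949287355961 zax [-0.001  0.001 -1.   ] q [-0.22  0.26  1.65  0.    1.23  0.9 ] F [ 0.   0.  -1.3] w 0.019733350449399778
[ 0.5433812 -0.0541188]
[0.55255534 0.05811725]
```

View pics/w8o.png

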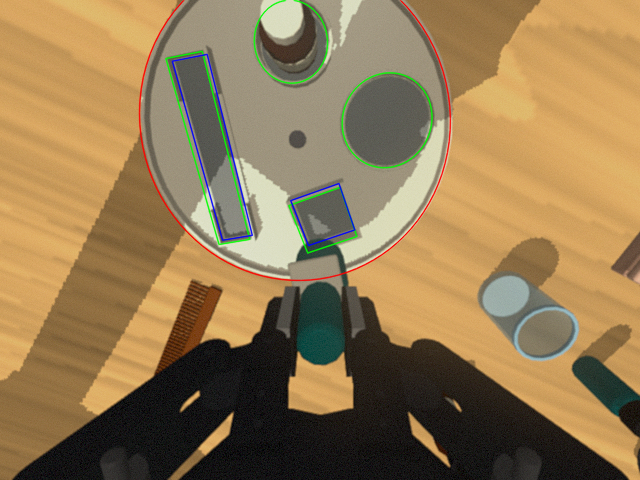

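View pics/c8.png

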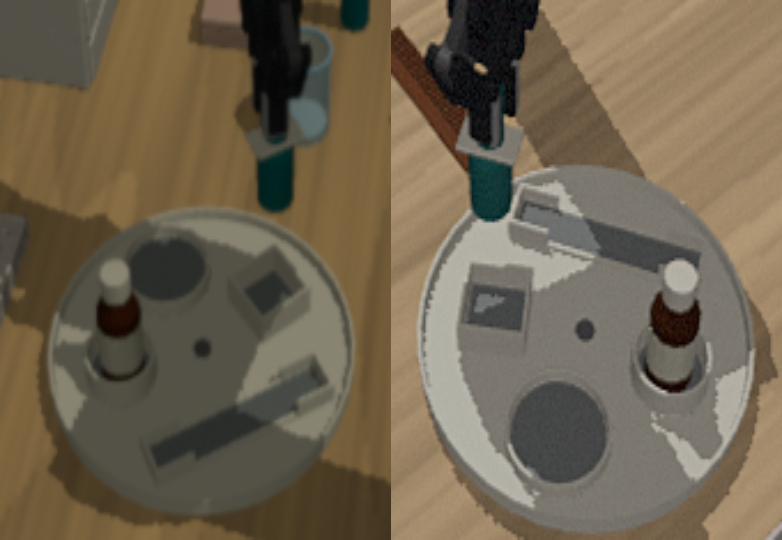

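move_arm([
  [[0.001,-0.001,-0.02,0,0,0,0.015],[0,0,-0.03,0,0,0,0.015],[0,0,-0.025,0,0,0,0.015],[0,0,-0.012,0,0,0,0.015],[0,0,-0.006,0,0,0,0.015],[0,0,-0.003,0,0,0,0.015],[0,0,0,0,0,0,0.015],[0,0,0,0,0,0,0.015]],
])

```text
clock: 11.45
position: [0.5442, -0.0537, 0.1]
ee_rot: [0.0, 0.976, 0.219, 0.001]
contact_force: [1.1, -0.4, 0.2]
width: 0.0201
```

```bash
python3 - <<'E'
from h import *
st()
setup(); a=cv2.resize(CAM['side']['img'][130:310,200:370],None,fx=2.3,fy=3); b=cv2.resize(CAM['scene']['img'][170:350,265:435],None,fx=2.3,fy=3)
cv2.imwrite('pics/c9.png',np.hstack([a,b]))
E
```

```text
t 11.45 p [ 0.5442 -0.0537  0.1   ] yawx 25.356959354567437 zax [ 0.002 -0.    -1.   ] q [-0.23  0.35  1.78 -0.    1.01  0.9 ] F [ 1.1 -0.4  0.2] w 0.020082364206509815
```

View pics/c9.png

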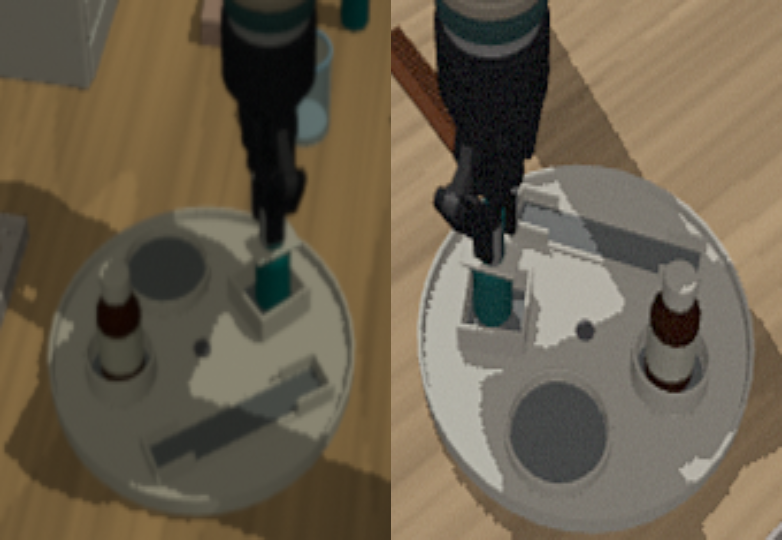

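Spray is inside the square well, just above its floor. Lowering gently.

move_arm([
  [[0,0,-0.0015,0,0,0,0.015],[0,0,-0.001,0,0,0,0.015],[0,0,-0.001,0,0,0,0.015],[0,0,0,0,0,0,0.015]],
])

```text
clock: 11.88
position: [0.5435, -0.0541, 0.0958]
ee_rot: [0.0, 0.976, 0.219, 0.0]
contact_force: [-0.6, 0.2, -0.0]
width: 0.0198
```

move_arm([
  [[0,0,-0.0007,0,0,0,0.015],[0,0,-0.0005,0,0,0,0.015],[0,0,0,0,0,0,0.015]],
])

```text
clock: 12.13
position: [0.5439, -0.0543, 0.0957]
ee_rot: [0.001, 0.976, 0.219, 0.001]
contact_force: [-1.1, 0.0, 7.4]
width: 0.0199
```

move_arm([
  [[0,0,0.0005,0,0,0,0.023],[0,0,0,0,0,0,0.028],[0,0,0,0,0,0,0.04],[0,0,0,0,0,0,0.05],[0,0,0.01,0,0,0,0.05],[0,0,0.03,0,0,0,0.06],[0,0,0.04,0,0,0,0.07],[0,0,0.04,0,0,0,0.085],[0,-0.015,0.03,0,0,0,0.085],[0,-0.035,0,0,0,0,0.085],[0,-0.038,0,0,0,0,0.085],[0,-0.038,0,0,0,0,0.085],[0,-0.038,0,0,0,0,0.085],[0,-0.03,0,0,0,0,0.085],[-0.002,-0.02,0,0,0,0,0.085],[0,-0.003,0,0,0,0,0.085],[0,0,0,0,0,0,0.085]],
])

```text
clock: 13.55
position: [0.5411, -0.2722, 0.245]
ee_rot: [-0.0, 0.976, 0.218, 0.0]
contact_force: [-0.4, 0.3, 0.2]
width: 0.0847
```

```bash
python3 - <<'E'
from h import *
st(); wrist('pics/w10.png')
setup(); a=cv2.resize(CAM['side']['img'][130:310,200:370],None,fx=2.3,fy=3); b=cv2.resize(CAM['scene']['img'][170:350,265:435],None,fx=2.3,fy=3)
cv2.imwrite('pics/c10.png',np.hstack([a,b]))
o=CAM['wrist']['img'].copy()
a=np.linspace(0,2*np.pi,90)
for z,col in ((.075,(0,0,255)),(0,(0,255,0))):
  P=np.c_[.541+.028*np.cos(a),-.2717+.028*np.sin(a),0*a+z]; cv2.polylines(o,[np.int32(pj('wrist',P))],True,col,1)
cv2.imwrite('pics/w10o.png',o)
E
```

```text
t 13.55 p [ 0.5411 -0.2722  0.245 ] yawx 25.180351425601895 zax [-0.  0. -1.] q [-0.58  0.32  1.43  0.    1.39  0.55] F [-0.4  0.3  0.2] w 0.08470428030872684
```

View pics/w10o.png

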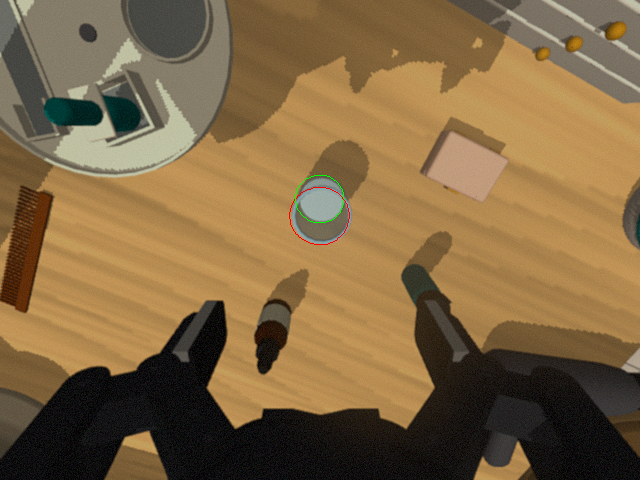

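View pics/c10.png

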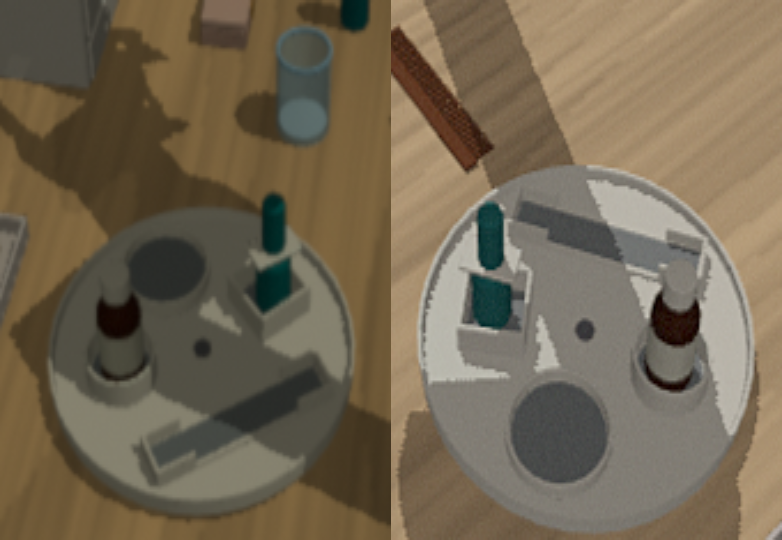

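move_arm([
  [[0,0,-0.03,0,0,0,0.085],[0,0,-0.04,0,0,0,0.085],[0,0,-0.04,0,0,0,0.085],[0,0,-0.04,0,0,0,0.085],[0,0,-0.03,0,0,0,0.085],[0,0,-0.015,0,0,0,0.085],[0,0,-0.005,0,0,0,0.085],[0,0,0,0,0,0,0.085]],
], newtons=25)

```text
clock: 14.37
position: [0.5409, -0.2693, 0.0439]
ee_rot: [-0.001, 0.976, 0.22, -0.001]
contact_force: [-0.0, -0.6, -0.5]
width: 0.0848
```

```bash
python3 - <<'E'
from h import *
st(); wrist('pics/w11.png')
E
```

```text
t 14.3667 p [ 0.5409 -0.2693  0.0439] yawx 25.405843785501443 zax [-0.002  0.002 -1.   ] q [-0.58  0.49  1.71  0.    0.95  0.55] F [-0.  -0.6 -0.5] w 0.08479565996299425
```

View pics/w11.png

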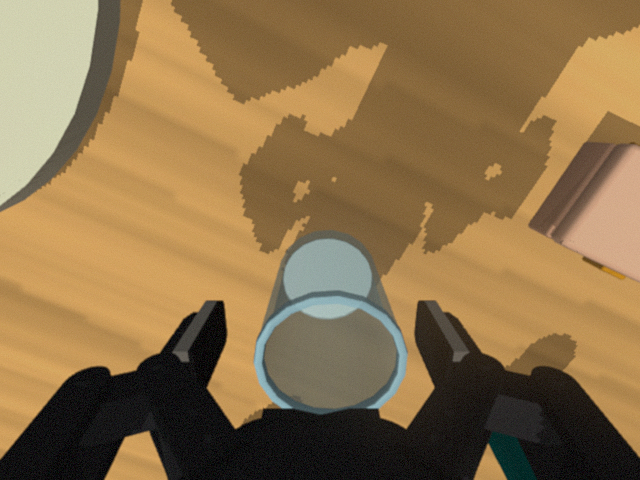

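move_arm([
  [[0.0008,-0.0018,0,0,0,0,0.07],[0,0,0,0,0,0,0.06],[0,0,0,0,0,0,0.05],[0,0,0,0,0,0,0.05],[0,0,0,0,0,0,0.05],[0,0,0,0,0,0,0.05]],
], newtons=25)

```text
clock: 14.92
position: [0.5435, -0.2736, 0.047]
ee_rot: [0.001, 0.976, 0.219, 0.002]
contact_force: [0.5, 0.7, 6.7]
width: 0.0547
```

move_arm([
  [[0,0,0.005,0,0,0,0.05],[0,0,0.02,0,0,0,0.05],[0,0,0.035,0,0,0,0.05],[0.004,0.008,0.035,0,0,0,0.05],[0.01,0.021,0.02,0,0,0,0.05],[0.016,0.033,0.01,0,0,0,0.05],[0.016,0.033,0,0,0,0,0.05],[0.016,0.033,0,0,0,0,0.05],[0.016,0.033,0,0,0,0,0.05],[0.012,0.025,0,0,0,0,0.05],[0.007,0.014,0,0,0,0,0.05],[0.003,0.006,0,0,0,0,0.05],[0,0,0,0,0,0,0.05],[0,0,0,0,0,0,0.05]],
])

```text
clock: 16.08
position: [0.6416, -0.0679, 0.1698]
ee_rot: [0.0, 0.976, 0.219, -0.001]
contact_force: [-0.1, -1.0, -0.7]
width: 0.0547
```

```bash
cat >> h.py <<'E'
hub=np.array([.595,-.0025])
def circ(c,r,z):
    a=np.linspace(0,2*np.pi,90); return np.c_[c[0]+r*np.cos(a),c[1]+r*np.sin(a),0*a+z]
def sq(c,ang,l,w,z):
    a=np.radians(ang);R=np.array([[np.cos(a),-np.sin(a)],[np.sin(a),np.cos(a)]])
    P=np.array([[1,1],[1,-1],[-1,-1],[-1,1]])*[l/2,w/2]@R.T+c; return np.c_[P,np.full(4,z)]
def overlay(n,th=0,hub=hub):
    o=CAM[n]['img'].copy()
    def dr(P,col): cv2.polylines(o,[np.int32(np.round(pj(n,P)*16))],True,col,1,cv2.LINE_AA,4)
    pol=lambda a,d: hub+d*np.array([np.cos(np.radians(a+th)),np.sin(np.radians(a+th))])
    dr(circ(hub,.135,.024),(0,0,255))
    for a,d,r,z in [(25.7,.073,.028,.039),(-53.4,.08,.038,.029)]: dr(circ(pol(a,d),r,z),(0,255,0)); dr(circ(pol(a,d),r,.019),(255,0,0))
    c=pol(-135,.073); dr(sq(c,-135+th,.048,.048,.039),(0,255,0)); dr(sq(c,-135+th,.048,.048,.019),(255,0,0))
    c=pol(125,.074); dr(sq(c,35+th,.16,.03,.031),(0,255,0)); dr(sq(c,35+th,.16,.03,.019),(255,0,0))
    return o
def two(name):
    setup(); a=cv2.resize(CAM['side']['img'][130:310,200:370],None,fx=2.3,fy=3); b=cv2.resize(CAM['scene']['img'][170:350,265:435],None,fx=2.3,fy=3)
    cv2.imwrite(name,np.hstack([a,b]))
E
python3 - <<'E'
from h import *
st(); wrist('pics/w12.png'); cv2.imwrite('pics/w12o.png',overlay('wrist')); two('pics/c12.png')
E
```

```text
t 16.0833 p [ 0.6416 -0.0679  0.1698] yawx 25.307370442248498 zax [-0.001 -0.001 -1.   ] q [-0.21  0.43  1.46 -0.    1.26  0.92] F [-0.1 -1.  -0.7] w 0.05466035585743208
```

View pics/w12o.png

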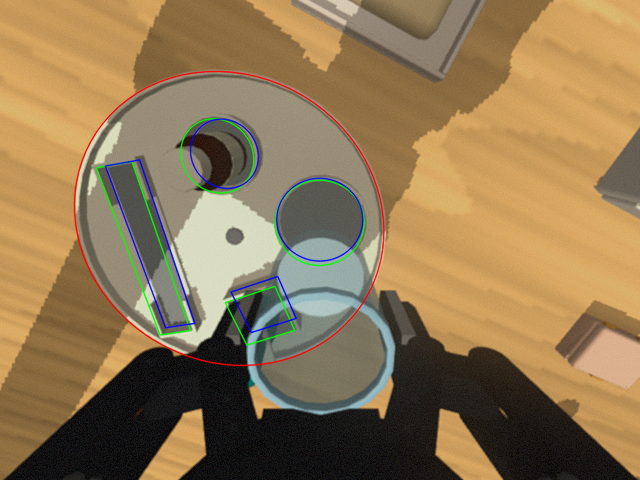

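View pics/c12.png

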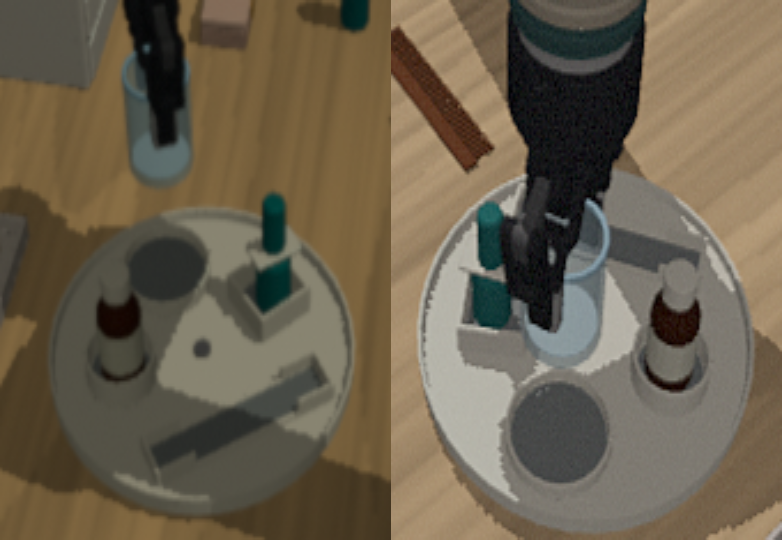

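move_arm([
  [[0.001,0.001,-0.02,0,0,0,0.05],[0,0,-0.03,0,0,0,0.05],[0,0,-0.025,0,0,0,0.05],[0,0,-0.015,0,0,0,0.05],[0,0,-0.006,0,0,0,0.05],[0,0,-0.003,0,0,0,0.05],[0,0,0,0,0,0,0.05],[0,0,0,0,0,0,0.05]],
])

```text
clock: 16.9
position: [0.644, -0.0665, 0.0721]
ee_rot: [0.001, 0.976, 0.219, 0.001]
contact_force: [-0.7, 0.2, -0.3]
width: 0.0551
```

```bash
python3 - <<'E'
from h import *
st(); two('pics/c13.png')
E
```

```text
t 16.9 p [ 0.644  -0.0665  0.0721] yawx 25.277088138050214 zax [ 0.002 -0.001 -1.   ] q [-0.21  0.51  1.58 -0.    1.05  0.92] F [-0.7  0.2 -0.3] w 0.055141376518358556
```

View pics/c13.png

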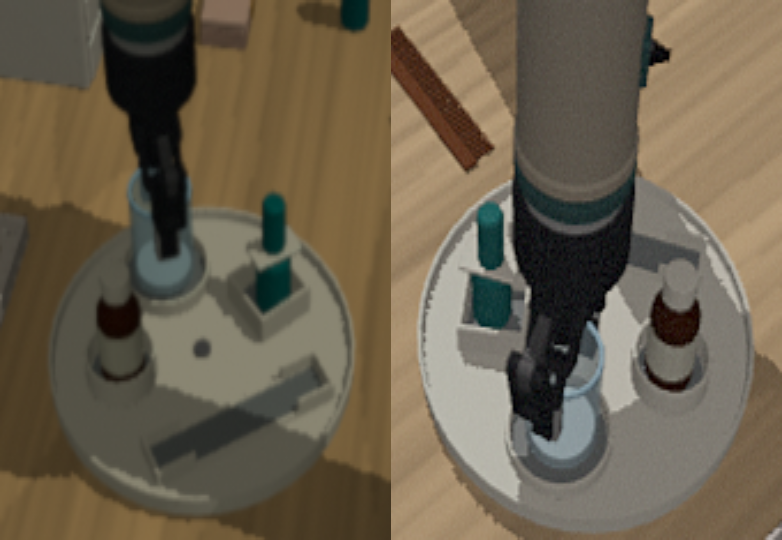

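Cup is centred in the dish, a few millimetres up. Lowering.

move_arm([
  [[0,0,-0.002,0,0,0,0.05],[0,0,-0.0015,0,0,0,0.05],[0,0,-0.001,0,0,0,0.05],[0,0,-0.001,0,0,0,0.05],[0,0,0,0,0,0,0.05]],
])

```text
clock: 17.42
position: [0.6433, -0.0657, 0.066]
ee_rot: [0.0, 0.976, 0.219, 0.0]
contact_force: [-1.1, 0.9, 2.6]
width: 0.0548
```

move_arm([
  [[0,0,-0.0005,0,0,0,0.05],[0,0,0,0,0,0,0.05],[0,0,0,0,0,0,0.058],[0,0,0,0,0,0,0.062],[0,0,0,0,0,0,0.07],[0,0,0,0,0,0,0.075],[0,0,0.01,0,0,0,0.075],[0,0,0.03,0,0,0,0.075],[0,0,0.04,0,0,0,0.075],[0,0,0.04,0,0,0,0.075],[0,0,0.03,0,0,0,0.06],[0,0,0,0,0,0,0.06]],
])

```text
clock: 18.42
position: [0.6471, -0.0666, 0.2238]
ee_rot: [0.003, 0.976, 0.219, 0.007]
contact_force: [0.7, -0.1, 0.5]
width: 0.06
```

```bash
python3 - <<'E'
from h import *
st(); two('pics/c14.png')
loadw('pics/w6.png')
np.set_printoptions(precision=4,suppress=True)
print('file end/tip', bp('wrist',178.5,241,.006),bp('wrist',191,121,.005))
E
```

```text
t 18.4167 p [ 0.6471 -0.0666  0.2238] yawx 25.32139337158619 zax [ 0.015 -0.003 -1.   ] q [-0.21  0.39  1.38 -0.    1.36  0.92] F [ 0.7 -0.1  0.5] w 0.06004497943349761
file end/tip [0.4319 0.3994 0.006 ] [0.5595 0.4278 0.005 ]
```

View pics/c14.png

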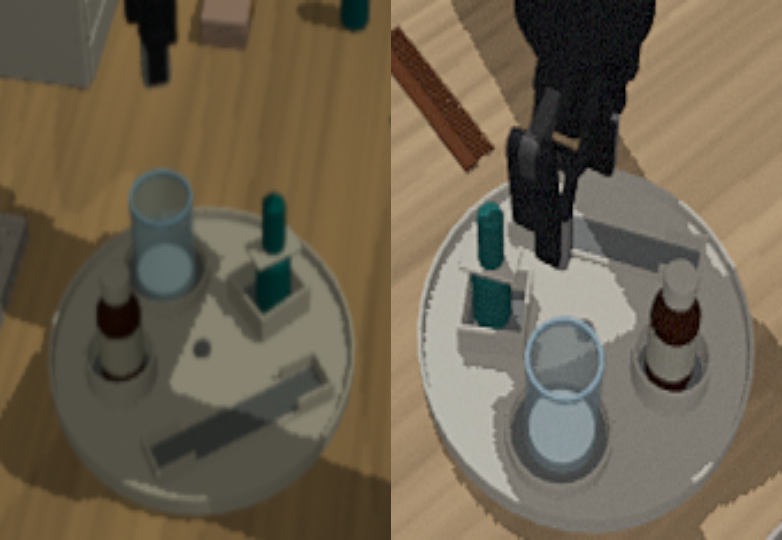

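move_arm([
  [[-0.006,0.018,0.015,0,0,0,0.06],[-0.013,0.0375,0,0,0,0,0.06],[-0.013,0.0375,0,0,0,-0.02,0.06],[-0.013,0.0375,0,0,0,-0.02,0.06],[-0.013,0.0375,0,0,0,-0.02,0.06],[-0.013,0.0375,0,0,0,-0.02,0.06],[-0.013,0.0375,0,0,0,-0.02,0.06],[-0.013,0.0375,0,0,0,-0.02,0.06],[-0.013,0.0375,0,0,0,-0.02,0.06],[-0.013,0.0375,0,0,0,-0.02,0.06],[-0.013,0.0375,0,0,0,-0.02,0.06],[-0.013,0.0375,0,0,0,-0.02,0.06],[-0.01,0.03,0,0,0,-0.023,0.05],[-0.005,0.015,0,0,0,0,0.05],[0,0,0,0,0,0,0.05],[0,0,0,0,0,0,0.05]],
])

```text
clock: 19.85
position: [0.4785, 0.4093, 0.2284]
ee_rot: [0.001, 0.994, 0.11, -0.001]
contact_force: [-0.3, -0.6, -0.2]
width: 0.05
```

```bash
python3 - <<'E'
from h import *
st(); wrist('pics/w15.png')
E
```

```text
t 19.85 p [0.4785 0.4093 0.2284] yawx 12.648674613982804 zax [-0.002 -0.003 -1.   ] q [ 0.6   0.37  1.4  -0.    1.37  1.95] F [-0.3 -0.6 -0.2] w 0.04997253394567357
```

View pics/w15.png

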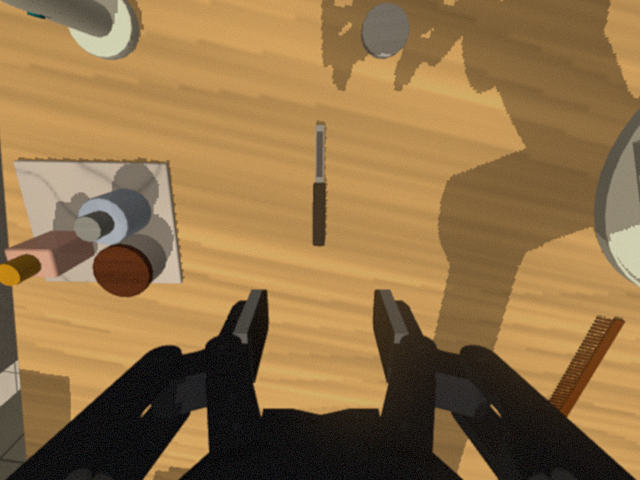

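File is in line with the tool: handle end (319,244), junction (320,182), tip (321,122).

```bash
python3 - <<'E'
from h import *
loadw('pics/w15.png'); np.set_printoptions(precision=4,suppress=True)
a=bp('wrist',319,244.5,.008);j=bp('wrist',320,182,.008);b=bp('wrist',321,122,.006)
print(a,j,b,np.degrees(np.arctan2(*(b-a)[1::-1])),np.linalg.norm(b-a))
c=(a+b)/2; u=(b-a)/np.linalg.norm(b-a); print('grasp',c-.017*u)
E
```

```text
[0.4328 0.4001 0.008 ] [0.502  0.4144 0.008 ] [0.561  0.4266 0.006 ] 11.704814493254743 0.13092543551292923
grasp [0.4803 0.4099 0.0073]
```

move_arm([
  [[0.001,0.0005,-0.03,0,0,-0.014,0.04],[0,0,-0.04,0,0,0,0.035],[0,0,-0.04,0,0,0,0.035],[0,0,-0.04,0,0,0,0.035],[0,0,-0.03,0,0,0,0.035],[0,0,-0.01,0,0,0,0.035],[0,0,0,0,0,0,0.035],[0,0,0,0,0,0,0.035]],
], newtons=40)

```text
clock: 20.57
position: [0.4813, 0.4094, 0.0406]
ee_rot: [0.0, 0.995, 0.102, 0.0]
contact_force: [0.0, 0.1, 0.3]
width: 0.0352
```

```bash
python3 - <<'E'
from h import *
st(); wrist('pics/w16.png')
E
```

```text
t 20.5667 p [0.4813 0.4094 0.0406] yawx 11.651994490475941 zax [ 0.001 -0.    -1.   ] q [ 0.6   0.52  1.65 -0.    0.97  1.96] F [0.  0.1 0.3] w 0.035214485528026924
```

View pics/w16.png

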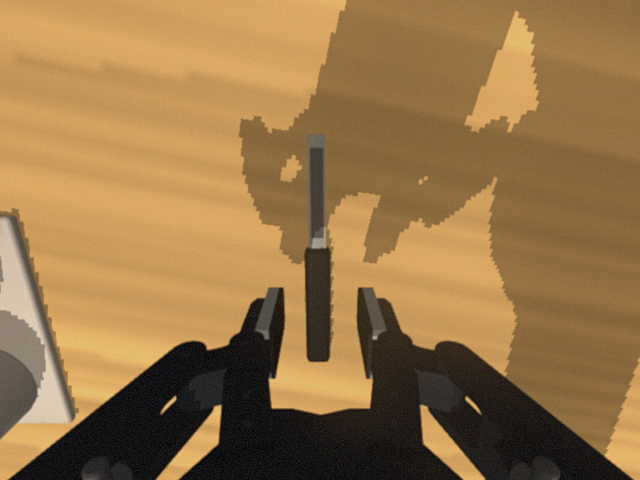

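move_arm([
  [[0,0,-0.012,0,0,0,0.035],[0,0,-0.008,0,0,0,0.035],[0,0,-0.005,0,0,0,0.03],[0,0,-0.001,0,0,0,0.03],[0,0,0,0,0,0,0.03]],
])

```text
clock: 21.03
position: [0.4798, 0.4101, 0.0135]
ee_rot: [0.0, 0.995, 0.102, -0.0]
contact_force: [-0.4, -0.1, 0.4]
width: 0.0296
```

move_arm([
  [[0,0,0,0,0,0,0.02],[0,0,0,0,0,0,0.008],[0,0,0,0,0,0,0.008],[0,0,0,0,0,0,0.008],[0,0,0,0,0,0,0.008]],
], newtons=40)

```text
clock: 21.45
position: [0.4804, 0.4105, 0.0143]
ee_rot: [-0.0, 0.995, 0.102, 0.0]
contact_force: [-0.2, 0.5, 1.2]
width: 0.0127
```

move_arm([
  [[0,0,0.005,0,0,0,0.008],[0,0,0.02,0,0,0,0.008],[0,0,0.04,0,0,0,0.008],[0.0015,-0.01,0.04,0,0,0,0.008],[0.003,-0.022,0.03,0,0,0.03,0.008],[0.006,-0.036,0.02,0,0,0.04,0.008],[0.006,-0.038,0,0,0,0.045,0.008],[0.006,-0.038,0,0,0,0.045,0.008],[0.006,-0.038,0,0,0,0.045,0.008],[0.006,-0.038,0,0,0,0.045,0.008],[0.006,-0.038,0,0,0,0.045,0.008],[0.006,-0.038,0,0,0,0.045,0.008],[0.006,-0.034,0,0,0,0.04,0.008],[0.004,-0.022,0,0,0,0.027,0.008],[0.002,-0.01,0,0,0,0,0.008],[0,0,0,0,0,0,0.008],[0,0,0,0,0,0,0.008]],
])

```text
clock: 22.87
position: [0.5384, 0.0487, 0.169]
ee_rot: [-0.001, 0.954, 0.3, -0.0]
contact_force: [-0.0, -1.1, -0.2]
width: 0.0123
```

```bash
python3 - <<'E'
from h import *
st(); wrist('pics/w17.png'); cv2.imwrite('pics/w17o.png',overlay('wrist')); two('pics/c17.png')
E
```

```text
t 22.8667 p [0.5384 0.0487 0.169 ] yawx 34.95440189410502 zax [-0.     0.001 -1.   ] q [-0.04  0.28  1.7   0.    1.17  0.92] F [-0.  -1.1 -0.2] w 0.012328311734868652
```

View pics/w17o.png

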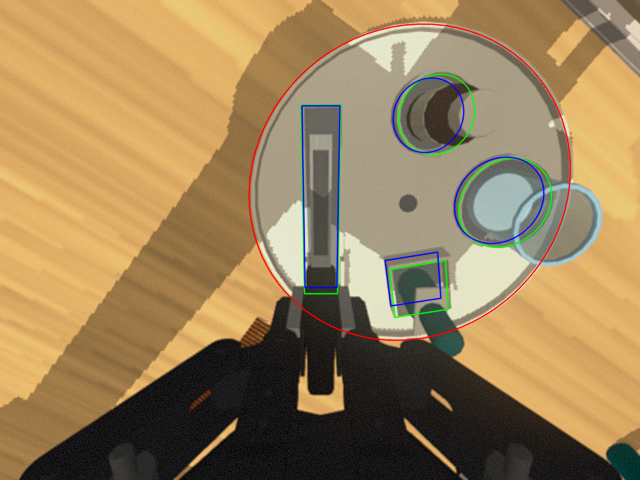

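View pics/c17.png

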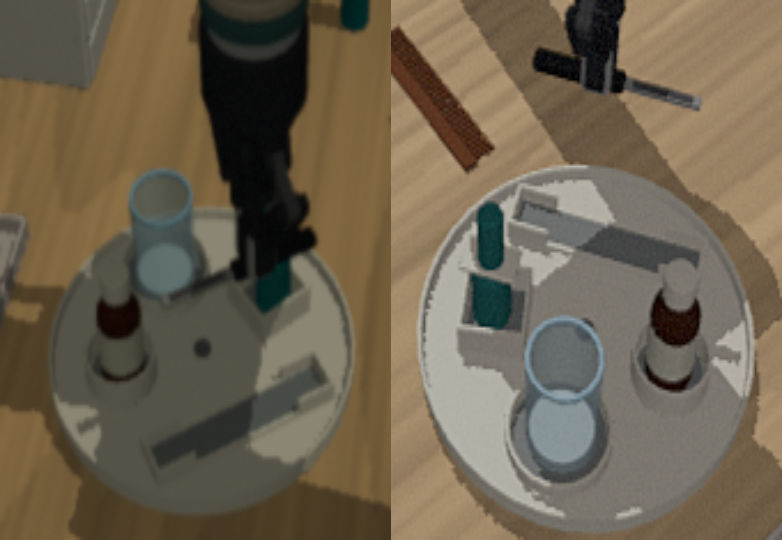

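```bash
python3 - <<'E'
import cv2
a=cv2.imread('pics/w17.png')[85:325,270:400]; b=cv2.imread('pics/w17o.png')[85:325,270:400]
import numpy as np
cv2.imwrite('pics/w17c.png',cv2.resize(np.hstack([a,b]),None,fx=2.5,fy=2.5,interpolation=2))
E
```

```text
(no output)
```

View pics/w17c.png

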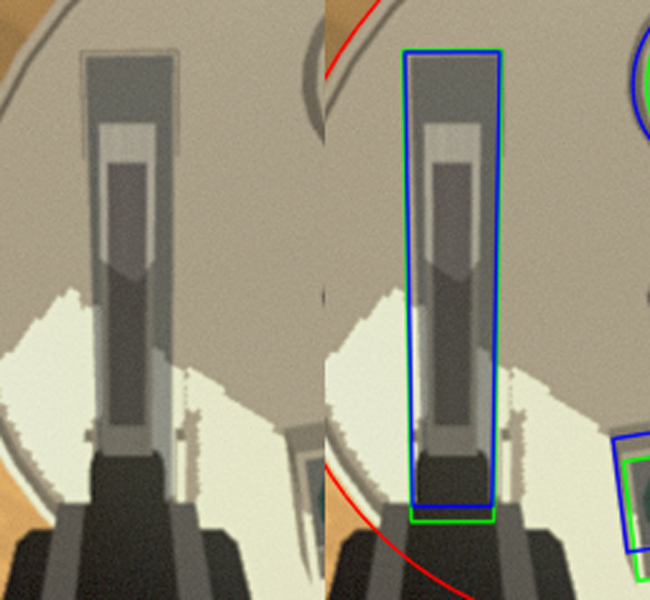

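move_arm([
  [[0.0017,-0.0025,-0.02,0,0,0.01,0.008],[0,0,-0.035,0,0,0,0.008],[0,0,-0.035,0,0,0,0.008],[0,0,-0.02,0,0,0,0.008],[0,0,-0.01,0,0,0,0.008],[0,0,0,0,0,0,0.008],[0,0,0,0,0,0,0.008]],
])

```text
clock: 23.6
position: [0.5408, 0.0465, 0.0492]
ee_rot: [0.0, 0.952, 0.306, 0.0]
contact_force: [0.4, -0.1, -0.6]
width: 0.0125
```

```bash
python3 - <<'E'
from h import *
st(); wrist('pics/w18.png'); two('pics/c18.png')
E
```

```text
t 23.6 p [0.5408 0.0465 0.0492] yawx 35.69525596890268 zax [ 0.  0. -1.] q [-0.04  0.41  1.85  0.    0.89  0.91] F [ 0.4 -0.1 -0.6] w 0.012476184962604395
```

View pics/w18.png

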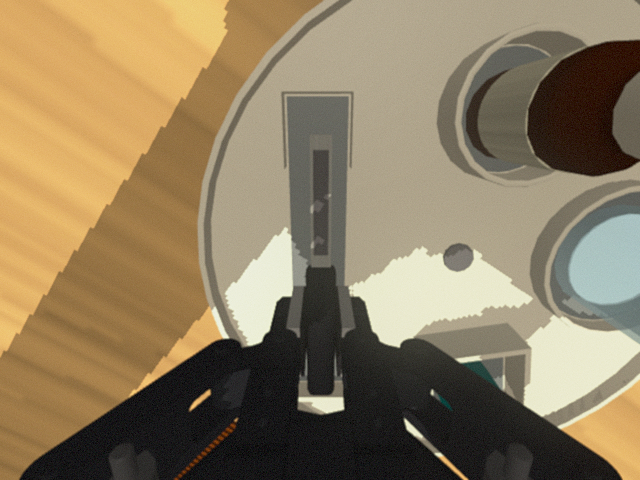

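View pics/c18.png

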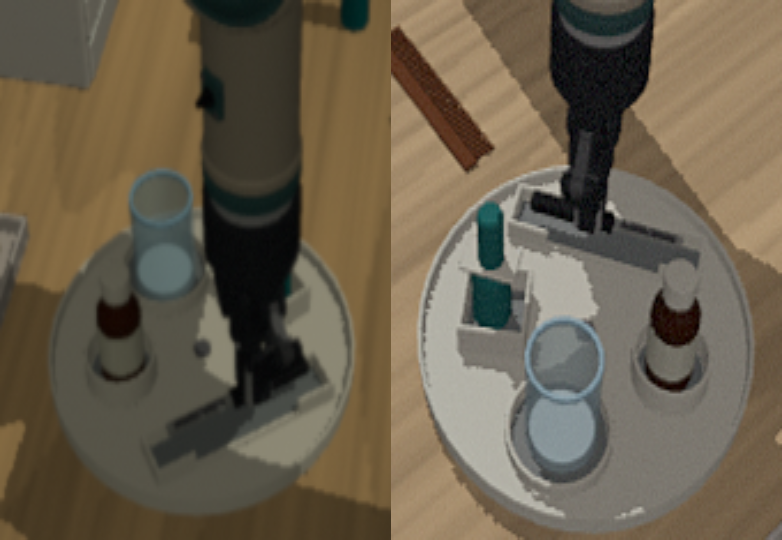

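```bash
python3 - <<'E'
from h import *
loadw('pics/w18.png'); p=np.array([.5408,.0465]); a=np.radians(35.7);u=np.array([np.cos(a),np.sin(a)]);v=np.array([np.sin(a),-np.cos(a)])
for n,x,y,z in [('tip',320.5,136,.041),('wall top in',318,95,.031),('trL',286,96,.031),('trR',350,96,.031),('handle end',321,393,.042)]:
    d=bp('wrist',x,y,z)[:2]-p; print(n,d@u,d@v)
E
```

```text
tip 0.07844300725914956 0.00044571208795594897
wall top in 0.0945683143429517 -0.0005973867564559518
trL 0.09417958966432954 -0.014010058928482255
trR 0.0941826944360421 0.01281434781763157
handle end -0.051340243940785776 0.0007429711646149521
```

Centred in both directions (16 mm gap at the tip end). Lowering.

move_arm([
  [[0,0,-0.007,0,0,0,0.008],[0,0,-0.005,0,0,0,0.008],[0,0,-0.002,0,0,0,0.008],[0,0,-0.001,0,0,0,0.008],[0,0,0,0,0,0,0.008],[0,0,0,0,0,0,0.008]],
])

```text
clock: 24.25
position: [0.5404, 0.0456, 0.0338]
ee_rot: [0.0, 0.952, 0.306, -0.0]
contact_force: [-0.1, 0.4, -0.5]
width: 0.0125
```

move_arm([
  [[0,0,-0.0007,0,0,0,0.008],[0,0,-0.0006,0,0,0,0.008],[0,0,0,0,0,0,0.008]],
])

```text
clock: 24.5
position: [0.5406, 0.0456, 0.0333]
ee_rot: [0.0, 0.952, 0.306, 0.0]
contact_force: [-1.3, 0.1, 4.0]
width: 0.0125
```

move_arm([
  [[0,0,0,0,0,0,0.016],[0,0,0,0,0,0,0.02],[0,0,0,0,0,0,0.026],[0,0,0,0,0,0,0.028],[0,0,0.005,0,0,0,0.028],[0,0,0.02,0,0,0,0.028],[0,0,0.035,0,0,0,0.028],[0,0,0.04,0,0,0,0.03],[0,0,0.04,0,0,0,0.03],[-0.02,0.01,0.03,0,0,0,0.03],[-0.03,0.015,0.01,0,0,0,0.03],[-0.03,0.015,0,0,0,0,0.03],[-0.02,0.01,0,0,0,0,0.03],[0,0,0,0,0,0,0.03],[0,0,0,0,0,0,0.03]],
])

```text
clock: 25.75
position: [0.4396, 0.096, 0.2133]
ee_rot: [0.0, 0.952, 0.307, 0.001]
contact_force: [1.1, -0.6, 0.1]
width: 0.0302
```

```bash
python3 - <<'E'
from h import *
st(); two('pics/c19.png'); wrist('pics/w19.png'); cv2.imwrite('pics/s19.png',CAM['scene']['img'])
E
```

```text
t 25.75 p [0.4396 0.096  0.2133] yawx 35.70932429596902 zax [ 0.002 -0.    -1.   ] q [ 0.06  0.11  1.8  -0.    1.23  1.01] F [ 1.1 -0.6  0.1] w 0.030195145542871484
```

View pics/c19.png

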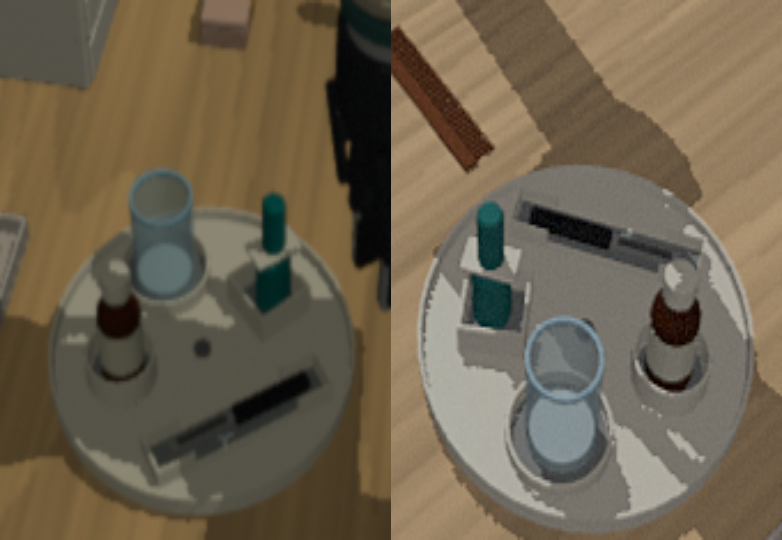

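View pics/w19.png

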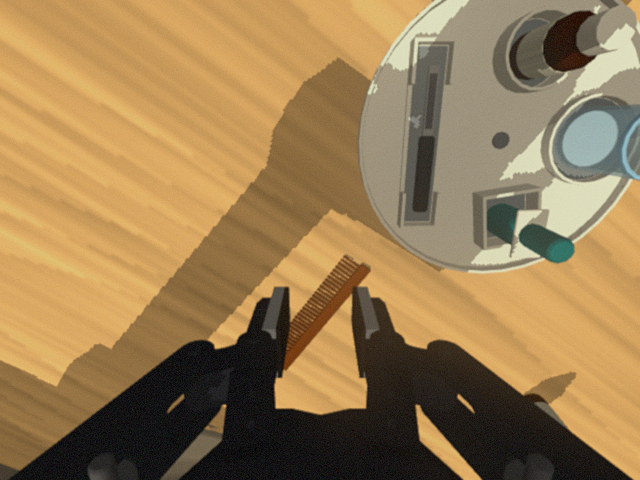

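View pics/s19.png

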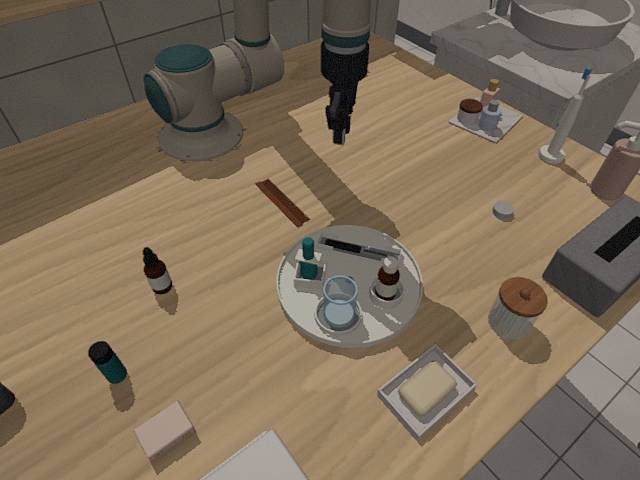

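All four things are in their places: spray (309,262), file (360,247), cup (340,305), bottle (387,280). The look-alikes are unmoved at (158,272) and (108,362), and the gripper is clear.

```bash
python3 -c "
from rig import manip
print(manip.sign_off())"
```

```text
the job is handed in; nothing more can be done
None
```

All four of your things are back on the turntable, placed in the order you listed: bottle, nasal spray, cup, nail file. I lowered each one until the force reading or the measured height showed it had reached the floor, then opened the gripper. The job was handed in at about 26 s of the 102 s allowed.

- **Final look:** in the last scene, side and wrist pictures, the bottle, spray and cup stand upright in their own places. The file lies flat along the trough, with its blade towards the round well.
- **Look-alikes:** the dropper bottle and the flip-top bottle are at the same spots in the scene picture as at the start.
- **Forces and clearance:** the reported forces stayed under about 8 N, and the gripper ended raised and clear of everything.
- **Disagreements:** the scene and side cameras differed by up to about 5 mm for your things and by up to about 13 mm for the wells. I averaged the two and checked against the wrist camera. I also shifted the file about 3 mm sideways before setting it down, because the wrist view showed the trough slightly off my estimate.

No check failed.

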